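Swap the keyed risers and crown the long one with its saddle

TASK

The two wooden risers of the lathe's work support were put back on each other's steel feet: swap them, so that the long riser sits on the long foot and the short riser on the short foot, using the bare plywood board or any free bit of bench on the way. The V-shaped saddle belongs on top of the long riser: set it there as well. Every lug must drop fully into the notches below it so that the parts sit flat, and do not shove or knock over the round wooden blank standing among them.

Things in the scene. Friction and masses are not known exactly. Their poses are not given: they have to be found in the camera images.
- long_riser_mid (a point): Long riser: pale wooden block 100 (x) x 48 (y, grip here) x 45 (z) mm, 0.14 to 0.28 kg, starts on the short foot. Two lugs below, 12 (x) x 24 (y) x 10 mm deep, centred at x = -18, +18 mm; it stands steadily on them. Two notches in its top, 16.5 x 29 x 12 mm deep, at x = -18, +18 mm. Fits either way round. Point: block centre, 32.5 mm above the lugs' undersides, 22.5 under the top; z up, x along its length.
- short_riser_mid (a point): Short riser: pale wooden block 66 (x) x 48 (y, grip here) x 45 (z) mm, 0.09 to 0.19 kg, starts on the long foot. Lugs and notches as on the long riser (lugs 12 x 24 x 10 mm, notches 16.5 x 29 x 12 mm, at x = -18, +18 mm). Fits either way round. Point: block centre, 32.5 mm above the lugs' undersides, 22.5 under the top; z up, x along its length.
- saddle_mid (a point): Saddle: darker block 66 (x) x 48 (y, grip here) x 25 mm, 0.14 kg; two 48 mm wide cheeks at its x ends rise 30 mm more, sloping steel plates between them form a V along y. Lugs below as on the risers (12 x 24 x 10 mm, x = -18, +18 mm); starts standing on them on the bench. Fits either way round. Point: centre of the 25 mm block, 22.5 mm above the lugs' undersides; fully seated, 35 mm above the riser's point; z up.
- long_foot: Long foot, fixed: dark steel flange 110 (x) x 104 (y) x 5 mm with four bolts; on it a grey block 110 x 48 mm, its top 22 mm above the bench, with two notches 16.5 (x) x 29 (y) x 12 mm deep at x = -18, +18 mm, mouths chamfered 2 mm. Origin: centre of the underside, on the bench; x along the block, z up. A fully seated riser has its point 44.5 mm above this origin.
- short_foot: Short foot, fixed: as the long foot but 66 mm long in x (flange 66 x 104 x 5 mm, block 66 x 48 mm, top 22 mm above the bench, same two notches). At the start the long riser hides all but its flange, which sticks out on both sides. Origin: centre of the underside, on the bench; x along the block, z up. A fully seated riser has its point 44.5 mm above this origin.
- rest_board: Bare plywood board 130 (x) x 100 (y) x 6 mm, fixed, empty: a free spot on which a part can be stood on its lugs. Origin: centre of its underside; z up.
- round_blank_mid (a point): Round wooden blank, 60 mm across and 50 mm high, standing loose among the task's things; leave it alone. Point: its centre, 25 mm above the bench.

How it is judged:
By the outcome, as a careful person would: the job done as asked, in the order asked, and still so for the second after the job is handed in, with the robot touching nothing.
It also fails if it takes over 112 s, if anything falls off the work surface, if the arm or the gripper's body presses on something with over 40 N, if the wrist force passes 120 N, or if a joint passes its speed limit or range.

ROBOT

A 6-joint arm with a two-finger parallel gripper is mounted at the origin on a cart in front of the work surface, level with it; the furniture and walls round the work are solid. World frame = base frame: x ahead of the robot, y to its left, z up, the work surface at z = 0. Lengths are in mm, angles in rad, forces in N, time in s.
With the tool pointing down it reaches from about 275 to 750 mm from the base axis. Payload 10.2 kg.
Tool frame: the origin (TCP) lies between the finger pads; the fingertips stand 22 mm ahead of it and the grasp point (between the pads) lies 3 mm ahead of it (ctrl.nose_length is the distance from the TCP to the fingertips, in mm); y points along the fingers, z is the direction in which the jaws open and shut, and the axes are right-handed (so a half turn about y gives the same grasp; the last joint's range is limited). The gripper opens to 85 mm and grips with 20 to 120 N. Pads are 22 mm wide; open, the fingers measure 114 mm over their backs; the gripper's body (76 mm by 85 mm) begins 54 mm behind the grasp point. The pads swing forward as they close: fully open they stand 13 mm farther back than shut.
Start: joints at [-1.561, 0.313, 1.498, -0, 1.331, -0.223], TCP at [121.105, -510.847, 253.294] pointing down, gripper open.
Joint ranges: [-2.94, 2.94], [-0.97, 2.17], [0.19, 2.56], [-1.23, 4.37], [0.02, 3.11], [-2.88, 2.88]. Speed limits (rad/s): [2.39, 2.39, 3.01, 3.14, 3.14, 3.14].

INTERFACE

Orientations are given as a unit quaternion [w, x, y, z].
In Python, from rig import ctrl, eyes, models gives the robot as it stands.
- The arm moves only by the shell command python3 -m crank 'ROWS' [FORCE]. ROWS is JSON, a list of rows, each an object with "dp": the shift along the tool's x, y, z in mm, a list of three; "roll": the turn about the tool's y in rad; "gripper": the closure in counts, from 0 (fully open) to 255 (shut). A call has 1 to 10 rows; each row is the pose to reach, as a shift and turn from the pose commanded when the call began, along the tool's axes at that moment; what a row does not reach only later rows make up. A row lasts 1/12 s, in which the tool goes at most 41.7 mm and 7.16 degrees, less where a joint would pass 70% of its speed; a pose out of reach is approached as far as the arm can. A call with a gripper value outside its range is refused whole. The fingers move at their own pace and stop on an object; FORCE is the grip in N (left out, the last holds). Time passes only in rows, so rows that repeat a pose let the fingers close. It gives the time, the measured TCP pose, the force and the opening at its end, in the units of the state.
- ctrl.sense(): the state, without advancing time (a new reading comes with each control period).
- eyes.capture(name): name is "side" or "top"; returns a dict with "color" (480x640x3 uint8, red, green, blue), "fx", "fy", "cx", "cy" (pixels), "distortion" ([k1, k2, p1, p2, k3] as OpenCV has them; the pictures are not rectified), "R" (3x3) and "t" (3): a world point X has camera coordinates R X + t. Camera axes: x right, y down, z forward; pixel columns grow to the right and rows downward; lengths in mm; the calibration is good to about 2 mm. A picture is of the moment at which its call begins. There is no depth.
- ctrl.finish_job(): hands the job in, once; it reports no verdict.
Trained networks look in a picture, given as the dict that the camera call returned (one of the last four; its "shot" number tells which), for a name from the list of things; names that differ only in an ending like _2 or _b are one class to them, and where a whole thing is asked for, a point or a joint stands for the part that bears it (a point fixed in the world has none). Each returns a list of dicts, best first, with "confidence" (0 to 1); they miss things now and then, are a little off and sometimes report something else, mostly with a low value. They report only what shows in the picture. A call takes as long as a camera call.
- models.spot_in(picture, label): "extent" ([centre column, centre row, width, height] in pixels, round what is visible of it).
- models.spot_point(picture, label): "centre" ([column, row] in pixels: a listed point, or the origin of a listed thing).
The state is a dict: "time_s": time; "joints": joint angles; "dq": joint speeds; "tau": joint torques, N m; "eef_pos": TCP position; "ee_rot": TCP orientation; "force": force on the tool from outside, world axes, zero at the start; "wrist_torque": the same for the moment, N m; "grip_width": opening from 0.0 (shut) to 1.0 (fully open).
Only numpy, scipy, OpenCV 4.12 (cv2) and the standard library are available. Lean on these libraries where they do the work, as an engineer would, in place of code of your own. Each camera call takes 0.05 s, during which the arm holds its last target. There are 200 camera calls.

## Working session

There is one attempt and no reset: what is moved stays moved. The work goes in short steps, Python scripts to look and compute and a shell command to move; the robot and the scene stay as the last step left them, time stands still between calls to the robot, and variables do not carry over. Pictures are saved under pics/ and viewed, about 12 in all and at most 16, crops included, and the job is handed in when it is done.

```bash
ls; mkdir -p pics
cat > h.py <<'E'
import numpy as np, cv2
from rig import ctrl, eyes, models
def ray(p,uv):
    K=np.array([[p['fx'],0,p['cx']],[0,p['fy'],p['cy']],[0,0,1.]])
    n=cv2.undistortPoints(np.array([[uv]],float),K,np.array(p['distortion'],float))[0,0]
    R=np.array(p['R']);t=np.array(p['t'])
    return -R.T@t, R.T@np.array([n[0],n[1],1])
def atz(p,uv,z):
    c,d=ray(p,uv); return c+d*(z-c[2])/d[2]
def proj(p,X):
    K=np.array([[p['fx'],0,p['cx']],[0,p['fy'],p['cy']],[0,0,1.]])
    return cv2.projectPoints(np.array(X,float).reshape(-1,1,3),cv2.Rodrigues(np.array(p['R'],float))[0],np.array(p['t'],float),K,np.array(p['distortion'],float))[0][:,0]
def save(p,n,box=None,s=1):
    im=p['color'][:,:,::-1]
    if box: im=im[box[1]:box[3],box[0]:box[2]]
    cv2.imwrite('pics/'+n,cv2.resize(im,None,fx=s,fy=s,interpolation=cv2.INTER_CUBIC))
def axes():
    s=ctrl.sense();w,x,y,z=s['ee_rot']
    from scipy.spatial.transform import Rotation as Q
    return s,Q.from_quat([x,y,z,w]).as_matrix()
E
python3 - <<'E'
from h import *
s,R=axes();print(s['eef_pos'],R.round(3),s['grip_width'],s['force'])
for c in('top','side'):
    p=eyes.capture(c);save(p,c+'0.png')
    print(c,(-np.array(p['R']).T@np.array(p['t'])).round(),p['fx'])
    for n,z in(('long_riser_mid',44.5),('short_riser_mid',44.5),('saddle_mid',22.5),('long_foot',0),('short_foot',0),('rest_board',0),('round_blank_mid',25)):
        for d in models.spot_point(p,n)[:2]: print(n,np.round(d['centre'],1),round(d['confidence'],2),atz(p,d['centre'],z).round(1))
E
```

```text
pics
[ 121.12510629 -510.60274235  252.73018405] [[-0.973  0.     0.231]
 [-0.231  0.001 -0.973]
 [-0.    -1.    -0.001]] 1.000247076607384 [-0.40094585  0.13747296  0.01426064]
top [ 520.  149. 1019.] 585.6921747072784
long_riser_mid [392.7 291. ] 0.8 [466.   26.4  44.5]
long_riser_mid [387.2 288.2] 0.35 [470.8  35.4  44.5]
short_riser_mid [218.6 287.4] 0.74 [477.7 315.7  44.5]
short_riser_mid [387.8 287. ] 0.51 [472.8  34.4  44.5]
saddle_mid [400.2 175.4] 0.87 [661.7   5.7  22.5]
long_foot [223.1 285. ] 0.82 [479.8 315.4   0. ]
rest_board [270.7 191.5] 0.8 [641.3 229.5   0. ]
round_blank_mid [326.9 236.4] 0.86 [559.7 133.4  25. ]
side [-113.  470.  488.] 539.0749362776603
long_riser_mid [418.2 250.9] 0.68 [469.5  26.2  44.5]
short_riser_mid [233.5 287.9] 0.95 [484.3 319.8  44.5]
saddle_mid [369.5 206.1] 0.65 [669.1   1.6  22.5]
long_foot [237.7 315.8] 0.86 [477.2 318.4  -0. ]
long_foot [416.7 251.8] 0.61 [526.5 -14.3   0. ]
short_foot [410.5 278.3] 0.69 [462.8  38.9   0. ]
rest_board [259.2 248.1] 0.93 [638.8 231.3   0. ]
round_blank_mid [329.6 243.4] 0.86 [570.8 131.2  25. ]
round_blank_mid [417.9 251.7] 0.69 [493.2   8.5  25. ]
```

Run:
```python
import cv2
im=cv2.imread('pics/top0.png');cv2.imwrite('pics/top0c.png',cv2.resize(im[130:340,160:460],None,fx=2.66,fy=2.66,interpolation=cv2.INTER_CUBIC))
```

```text
(no output)
```

View pics/top0c.png

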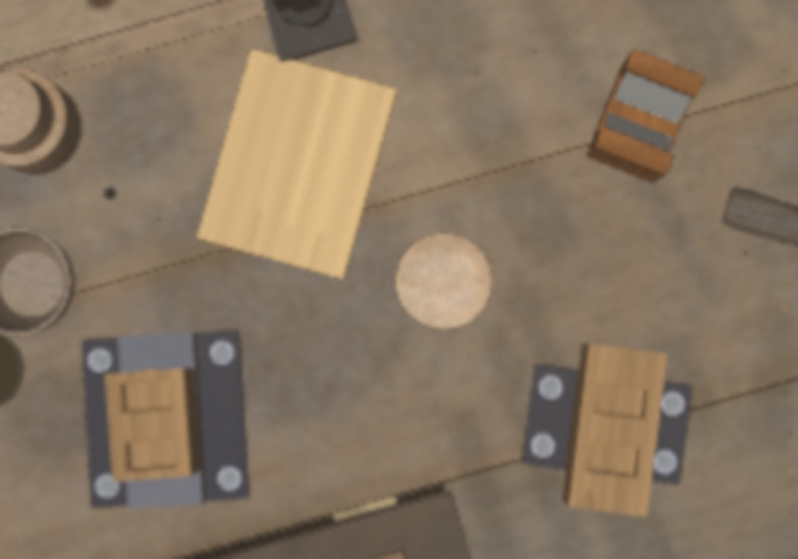

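View pics/side0.png

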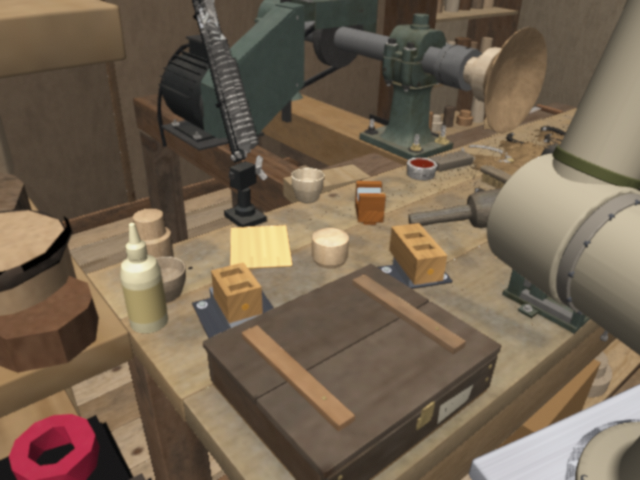

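Run:
```python
from h import *
from scipy.optimize import least_squares
p=eyes.capture('top');q=eyes.capture('side')
C=lambda L:[np.array(a)/2.66+[160,130]-.3 for a in L]
def fit(n,L,z,lx,ly,x0):
    loc=np.array([[1,1],[1,-1],[-1,-1],[-1,1]])*[lx/2,ly/2]
    def w(v):
        c,s=np.cos(v[2]),np.sin(v[2]);return np.c_[loc@np.array([[c,s],[-s,c]])+v[:2],np.full(4,z)]
    r=least_squares(lambda v:(proj(p,w(v))-C(L)).ravel(),x0)
    print(n,r.x[:2].round(1),np.degrees(r.x[2]).round(1),'rms px',np.sqrt(np.mean(r.fun**2)).round(2))
# order: far-left, far-right, near-right, near-left
fit('long',[(587,344),(667,352),(647,517),(567,505)],67,100,48,[466,26,0])
fit('short',[(105,370),(187,367),(193,478),(112,481)],67,66,48,[478,315,0])
fit('lfoot',[(83,341),(240,331),(249,497),(92,507)],5,110,104,[478,315,0])
fit('sfoot',[(536,365),(692,384),(680,484),(523,463)],5,66,104,[466,26,0])
fit('board',[(257,50),(397,90),(343,277),(198,237)],6,130,100,[641,230,0])
fit('saddle',[(632,50),(704,76),(664,180),(592,152)],50,66,48,[661,5,-.2])
# box corner
c1,d1=ray(p,C([(447,490)])[0]);c2,d2=ray(q,(370,268))
ab=np.linalg.lstsq(np.c_[d1,-d2],c2-c1,rcond=None)[0];print('box',c1+d1*ab[0],c2+d2*ab[1])
save(q,'s1.png',(180,160,480,360),2.66)
```

```text
long [467.   30.9] -8.4 rms px 0.38
short [476.  316.5] 2.0 rms px 0.66
lfoot [476.2 316.5] 2.4 rms px 0.45
sfoot [467.3  29.1] -8.5 rms px 0.41
board [641.4 226.8] -17.5 rms px 0.8
saddle [662.2   4.3] -22.4 rms px 0.82
box [432.03221822 135.26451155  63.44183631] [431.72269787 134.71535072  63.47813277]
```

View pics/s1.png

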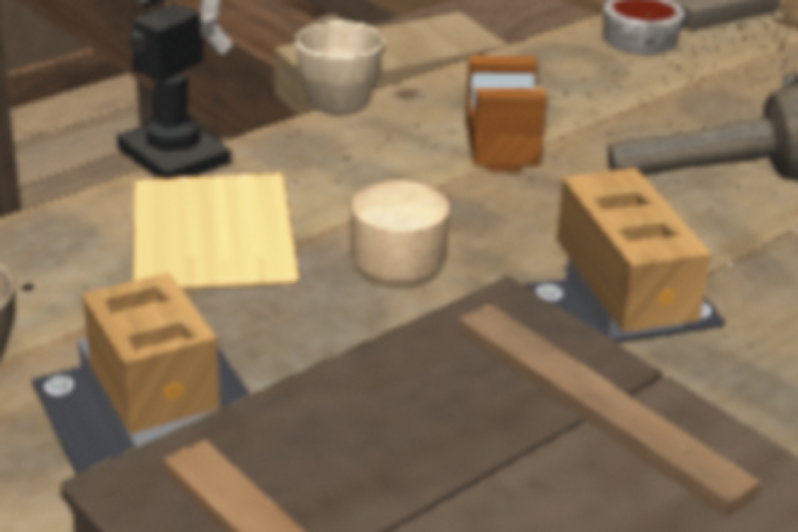

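```bash
cat >> h.py <<'E'
def go(x,y,z,yaw=None):
    s,R=axes();d=R.T@(np.array([x,y,z])-s['eef_pos'])
    cur=np.degrees(np.arctan2(R[1,0],R[0,0]))
    r=0 if yaw is None else -np.radians((yaw-cur+90)%180-90)
    print('dp',d.round(1),'roll',round(r,3),'| pos',np.round(s['eef_pos'],1),'yaw',round((cur+90)%180-90,1),'tilt',R[:,1].round(4),'t',round(s['time_s'],2),'w',round(s['grip_width'],3),'F',np.round(s['force'],1),'j',np.round(s['joints'],2))
E
python3 -c "
from h import *
go(467,30.5,150,-8.4)"
```

```text
dp [-461.4  103.3 -447. ] roll 0.379 | pos [ 121.1 -510.9  253.3] yaw 13.3 tilt [ 0. -0. -1.] t 0.9 w 1.001 F [-0.8  0.5 -0.5] j [-1.56  0.31  1.5   0.    1.33 -0.22]
```

```bash
python3 -m crank '[{"dp":[-461,0,-447],"roll":0.379,"gripper":0},{"dp":[-461,0,-447],"roll":0.379,"gripper":0},{"dp":[-461,0,-447],"roll":0.379,"gripper":0},{"dp":[-461,0,-447],"roll":0.379,"gripper":0},{"dp":[-461,0,-447],"roll":0.379,"gripper":0},{"dp":[-461,0,-447],"roll":0.379,"gripper":0},{"dp":[-461,0,-447],"roll":0.379,"gripper":0},{"dp":[-461,0,-447],"roll":0.379,"gripper":0},{"dp":[-461,0,-447],"roll":0.379,"gripper":0},{"dp":[-461,0,-447],"roll":0.379,"gripper":0}]' 40; python3 -c "
from h import *
go(467,30.5,130,-8.4)"
```

```text
time_s: 1.73
eef_pos: [345.5, -158.3, 253.6]
ee_rot: [0.051, -0.052, -0.705, 0.705]
force: [0.5, -0.3, 0.4]
grip_width: 1.003
dp [ -92.5  123.6 -204.5] roll -0.0 | pos [ 345.5 -158.3  253.6] yaw -8.4 tilt [ 8.e-04 -7.e-04 -1.e+00] t 1.73 w 1.003 F [ 0.5 -0.3  0.4] j [-0.74 -0.02  1.88  0.    1.27  0.98]
```

```bash
python3 -m crank '[{"dp":[-92,0,-204]},{"dp":[-92,0,-204]},{"dp":[-92,0,-204]},{"dp":[-92,0,-204]},{"dp":[-92,60,-204]},{"dp":[-92,123,-204]},{"dp":[-92,123,-204]},{"dp":[-92,123,-204]},{"dp":[-92,123,-204]}]'
python3 - <<'E'
from h import *
go(467,30.5,48,-8.4)
p=eyes.capture('top');save(p,'t2.png',(300,200,500,350),4)
E
```

```text
dp [ -92.4  205.6 -204.6] roll -0.0 | pos [ 345.5 -158.3  253.6] yaw -8.4 tilt [ 8.e-04 -7.e-04 -1.e+00] t 1.73 w 1.003 F [ 0.5 -0.3  0.4] j [-0.74 -0.02  1.88  0.    1.27  0.98]$[0]: bad value
```

View pics/t2.png

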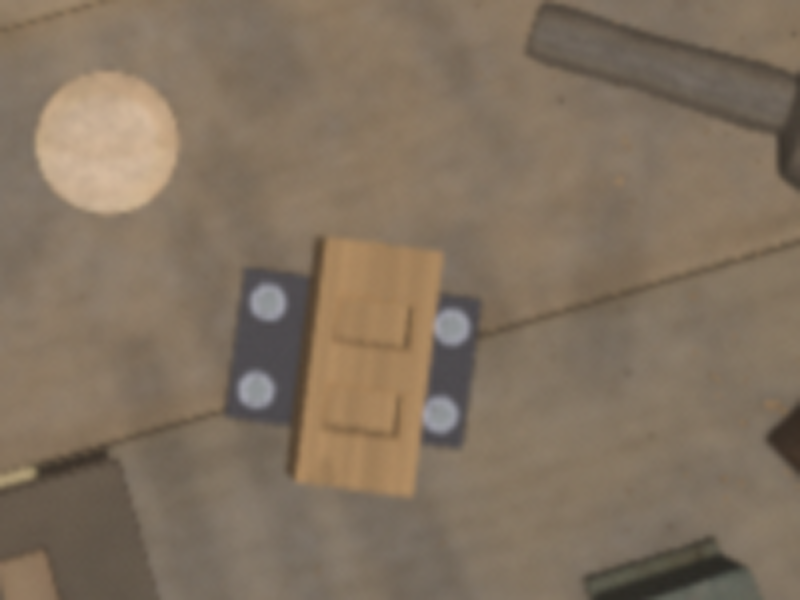

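```bash
cat >> h.py <<'E'
def fit(p,n,L,z,lx,ly,x0,off,sc):
    from scipy.optimize import least_squares
    L=np.array(L,float)/sc+np.array(off)-.5+.5/sc
    loc=np.array([[1,1],[1,-1],[-1,-1],[-1,1]])*[lx/2,ly/2]
    def w(v):
        c,s=np.cos(v[2]),np.sin(v[2]);return np.c_[loc@np.array([[c,s],[-s,c]])+v[:2],np.full(4,z)]
    r=least_squares(lambda v:(proj(p,w(v))-L).ravel(),x0)
    print(n,r.x[:2].round(1),np.degrees(r.x[2]).round(1),'rms px',np.sqrt(np.mean(r.fun**2)).round(2))
E
python3 -m crank '[{"dp":[-92,0,-204],"roll":0,"gripper":0},{"dp":[-92,0,-204],"roll":0,"gripper":0},{"dp":[-92,0,-204],"roll":0,"gripper":0},{"dp":[-92,0,-204],"roll":0,"gripper":0},{"dp":[-92,60,-204],"roll":0,"gripper":0},{"dp":[-92,123,-204],"roll":0,"gripper":0},{"dp":[-92,123,-204],"roll":0,"gripper":0},{"dp":[-92,123,-204],"roll":0,"gripper":0},{"dp":[-92,123,-204],"roll":0,"gripper":0}]'
python3 - <<'E'
from h import *
p=eyes.capture('top')
fit(p,'long',[(326,238),(443,251),(413,497),(300,484)],67,100,48,[467,30,0],(300,200),4)
fit(p,'sfoot',[(245,268),(480,298),(462,447),(226,416)],5,66,104,[467,30,0],(300,200),4)
go(467,30,48,-8.4)
E
```

```text
time_s: 2.53
eef_pos: [464.3, 29.3, 127.2]
ee_rot: [-0.053, 0.049, 0.706, -0.705]
force: [0.4, 0.0, 0.9]
grip_width: 0.997
long [466.5  29.9] -7.8 rms px 0.3
sfoot [467.5  29.5] -8.6 rms px 0.4
dp [-1.7 81.5 -1.7] roll 0.001 | pos [465.3  28.5 129.5] yaw -8.3 tilt [-2.7e-03  4.0e-04 -1.0e+00] t 2.58 w 1.002 F [0.2 0.8 0.9] j [-0.19  0.33  1.83 -0.    0.98  1.53]
```

```bash
python3 -m crank '[{"dp":[-1.7,40,-1.2],"roll":0,"gripper":0},{"dp":[-1.7,75,-1.2],"roll":0,"gripper":0},{"dp":[-1.7,80,-1.2],"roll":0,"gripper":0},{"dp":[-1.7,80,-1.2],"roll":0,"gripper":255},{"dp":[-1.7,80,-1.2],"roll":0,"gripper":255},{"dp":[-1.7,80,-1.2],"roll":0,"gripper":255},{"dp":[-1.7,80,-1.2],"roll":0,"gripper":255},{"dp":[-1.7,80,-1.2],"roll":0,"gripper":255},{"dp":[-1.7,80,-1.2],"roll":0,"gripper":255},{"dp":[-1.7,80,-1.2],"roll":0,"gripper":255}]' 40; python3 -c "
from h import *
go(630,225,160,-8.4)"
```

```text
time_s: 3.42
eef_pos: [468.9, 28.8, 52.7]
ee_rot: [0.05, -0.053, -0.705, 0.705]
force: [-1.6, -0.7, 7.6]
grip_width: 0.555
dp [-131.2 -106.7 -217.5] roll 0.0 | pos [468.9  28.8  52.7] yaw -8.4 tilt [ 0.0045 -0.001  -1.    ] t 3.42 w 0.555 F [-1.6 -0.7  7.6] j [-0.19  0.47  1.88 -0.    0.79  1.53]
```

```bash
python3 -m crank '[{"dp":[0,-8,0],"roll":0,"gripper":255},{"dp":[0,-16,0],"roll":0,"gripper":255},{"dp":[0,-24,0],"roll":0,"gripper":255},{"dp":[0,-50,0],"roll":0,"gripper":255},{"dp":[0,-80,0],"roll":0,"gripper":255},{"dp":[0,-100,0],"roll":0,"gripper":255},{"dp":[-30,-100,-50],"roll":0,"gripper":255},{"dp":[-50,-100,-83],"roll":0,"gripper":255},{"dp":[-70,-100,-116],"roll":0,"gripper":255},{"dp":[-90,-100,-150],"roll":0,"gripper":255}]'; python3 -c "
from h import *
go(630,225,60,-8.4)"
```

```text
time_s: 4.25
eef_pos: [574.1, 159.7, 151.7]
ee_rot: [-0.051, 0.052, 0.705, -0.705]
force: [1.6, -1.4, -1.7]
grip_width: 0.559
dp [-45.7  91.7 -72.7] roll 0.0 | pos [574.1 159.7 151.7] yaw -8.4 tilt [ 0.0011  0.     -1.    ] t 4.25 w 0.559 F [ 1.6 -1.4 -1.7] j [ 0.07  0.56  1.41 -0.    1.18  1.79]
```

```bash
python3 -m crank '[{"dp":[-30,0,-48],"roll":0,"gripper":255},{"dp":[-46,0,-73],"roll":0,"gripper":255},{"dp":[-46,20,-73],"roll":0,"gripper":255},{"dp":[-46,55,-73],"roll":0,"gripper":255},{"dp":[-46,85,-73],"roll":0,"gripper":255},{"dp":[-46,92,-73],"roll":0,"gripper":255},{"dp":[-46,92,-73],"roll":0,"gripper":255},{"dp":[-46,92,-73],"roll":0,"gripper":255}]'
python3 - <<'E'
from h import *
go(630,225,47)
p=eyes.capture('side');save(p,'s3.png',(200,130,350,280),4)
E
```

```text
time_s: 4.92
eef_pos: [630.1, 223.7, 60.4]
ee_rot: [-0.051, 0.052, 0.705, -0.705]
force: [-0.4, 0.1, -1.9]
grip_width: 0.559
dp [ 0.3 13.4 -1.3] roll 0 | pos [630.1 223.7  60.4] yaw -8.4 tilt [ 2.1e-03  4.0e-04 -1.0e+00] t 4.92 w 0.559 F [-0.4  0.1 -1.9] j [0.17 0.81 1.22 0.   1.11 1.88]
```

View pics/s3.png

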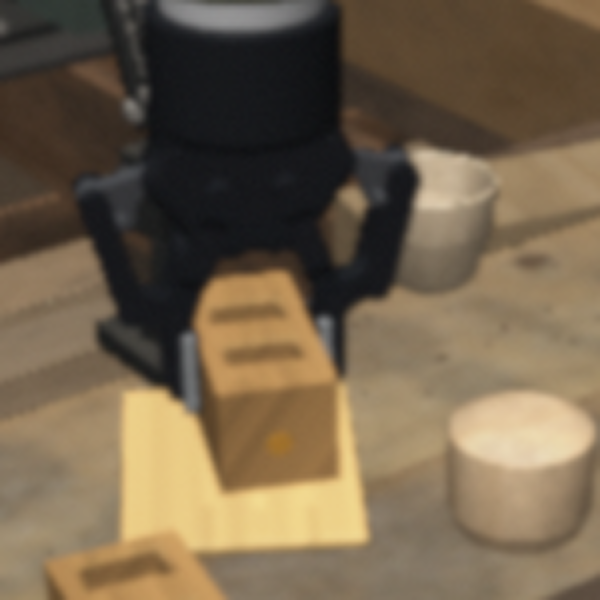

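```bash
python3 -m crank '[{"dp":[0,7,0],"roll":0,"gripper":255},{"dp":[0,12,0],"roll":0,"gripper":255},{"dp":[0,14,0],"roll":0,"gripper":255},{"dp":[0,14,0],"roll":0,"gripper":255},{"dp":[0,14,0],"roll":0,"gripper":0},{"dp":[0,14,0],"roll":0,"gripper":0},{"dp":[0,14,0],"roll":0,"gripper":0},{"dp":[0,14,0],"roll":0,"gripper":0},{"dp":[0,14,0],"roll":0,"gripper":0}]'; python3 -c "
from h import *
go(476,316.5,130,2.2)"
```

```text
time_s: 5.72
eef_pos: [629.4, 223.6, 44.2]
ee_rot: [0.052, -0.052, -0.705, 0.705]
force: [0.1, 0.0, 0.2]
grip_width: 1.001
dp [165.3 -85.8 -69.6] roll -0.185 | pos [629.4 223.6  44.2] yaw -8.4 tilt [-0. -0. -1.] t 5.72 w 1.001 F [0.1 0.  0.2] j [ 0.17  0.83  1.22 -0.    1.09  1.88]
```

```bash
python3 -m crank '[{"dp":[0,-35,0],"roll":0,"gripper":0},{"dp":[0,-70,0],"roll":0,"gripper":0},{"dp":[30,-86,-12],"roll":-0.1,"gripper":0},{"dp":[65,-86,-27],"roll":-0.185,"gripper":0},{"dp":[100,-86,-42],"roll":-0.185,"gripper":0},{"dp":[135,-86,-57],"roll":-0.185,"gripper":0},{"dp":[165,-86,-70],"roll":-0.185,"gripper":0},{"dp":[165,-86,-70],"roll":-0.185,"gripper":0},{"dp":[165,-86,-70],"roll":-0.185,"gripper":0}]'
python3 - <<'E'
from h import *
go(476,316.8,48,2.2)
p=eyes.capture('top');save(p,'t4.png',(190,130,390,280),4)
E
```

```text
time_s: 6.47
eef_pos: [475.4, 317.8, 130.7]
ee_rot: [0.015, -0.014, 0.707, -0.707]
force: [-0.9, -0.2, -0.0]
grip_width: 0.997
dp [-0.6 82.7  1. ] roll 0.003 | pos [475.4 317.8 130.7] yaw 2.4 tilt [ 4.e-04  1.e-04 -1.e+00] t 6.47 w 0.997 F [-0.9 -0.2 -0. ] j [ 0.38  0.53  1.51 -0.    1.1   1.91]
```

View pics/t4.png

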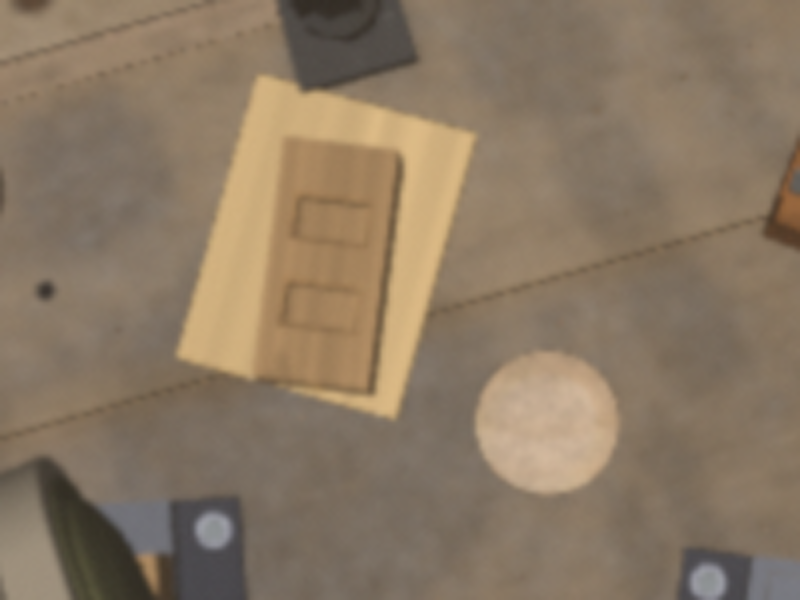

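```bash
python3 -m crank '[{"dp":[-0.6,40,1],"roll":0,"gripper":0},{"dp":[-0.6,72,1],"roll":0,"gripper":0},{"dp":[-0.6,80,1],"roll":0,"gripper":0},{"dp":[-0.6,81,1],"roll":0,"gripper":0},{"dp":[-0.6,81,1],"roll":0,"gripper":255},{"dp":[-0.6,81,1],"roll":0,"gripper":255},{"dp":[-0.6,81,1],"roll":0,"gripper":255},{"dp":[-0.6,81,1],"roll":0,"gripper":255},{"dp":[-0.6,81,1],"roll":0,"gripper":255},{"dp":[-0.6,81,1],"roll":0,"gripper":255}]'
python3 - <<'E'
from h import *
p=eyes.capture('top')
fit(p,'long',[(284,137),(399,150),(371,393),(256,380)],61,100,48,[630,225,0],(190,130),4)
save(p,'t5.png',(300,220,460,340),5)
go(476,316.8,120,-8.5)
E
```

```text
time_s: 7.35
eef_pos: [478.0, 316.3, 51.2]
ee_rot: [0.015, -0.012, 0.707, -0.707]
force: [0.1, -1.0, 6.2]
grip_width: 0.558
long [626.9 223.5] -7.6 rms px 0.21
dp [  1.8 -68.9  -0.7] roll 0.187 | pos [478.  316.3  51.1] yaw 2.2 tilt [ 0.0034  0.0012 -1.    ] t 7.4 w 0.557 F [ 0.1 -0.3  6.4] j [ 0.38  0.65  1.56 -0.    0.93  1.91]
```

View pics/t5.png

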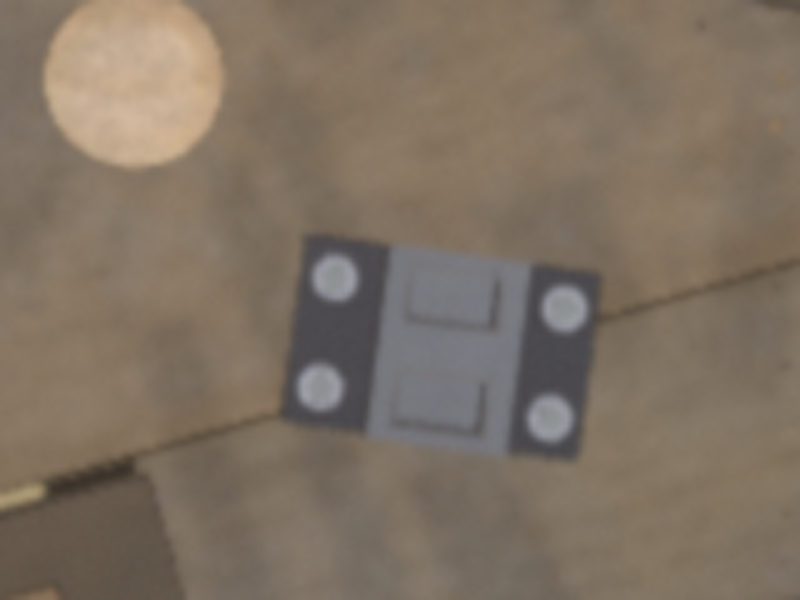

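```bash
python3 - <<'E'
from h import *
p=eyes.capture('top')
fit(p,'sfoot block',[(388,246),(532,262),(509,454),(366,438)],22,66,48,[467,30,0],(300,220),5)
fit(p,'sfoot fl',[(305,235),(600,272),(577,461),(283,418)],5,66,104,[467,30,0],(300,220),5)
# short riser from first top picture, right edge top-face only
fit(p,'short',[(105,370),(184,367),(190,478),(112,481)],67,66,48,[478,315,0],(160,130),2.66)
go(468,29,130,-8.5)
E
python3 -m crank '[{"dp":[0,-8,0],"roll":0,"gripper":255},{"dp":[0,-16,0],"roll":0,"gripper":255},{"dp":[0,-24,0],"roll":0,"gripper":255},{"dp":[0,-50,0],"roll":0,"gripper":255},{"dp":[0,-79,0],"roll":0,"gripper":255},{"dp":[0,-79,30],"roll":0.06,"gripper":255},{"dp":[0,-79,70],"roll":0.12,"gripper":255},{"dp":[0,-79,110],"roll":0.187,"gripper":255},{"dp":[0,-79,150],"roll":0.187,"gripper":255},{"dp":[0,-79,190],"roll":0.187,"gripper":255}]'; python3 -c "
from h import *
go(468.5,28.8,130,-8.5)"
```

```text
sfoot block [467.2  29.2] -7.9 rms px 0.26
sfoot fl [467.6  29.6] -8.8 rms px 0.45
short [476.  317.5] 2.0 rms px 0.47
dp [ 20.9 -79.2 286.6] roll 0.187 | pos [478.  316.3  51.1] yaw 2.2 tilt [ 0.0034  0.0012 -1.    ] t 7.45 w 0.563 F [ 0.5 -0.2  7. ] j [ 0.38  0.65  1.56 -0.    0.93  1.91]
time_s: 8.28
eef_pos: [484.0, 124.4, 129.2]
ee_rot: [-0.052, 0.053, 0.705, -0.705]
force: [1.2, -0.1, -2.2]
grip_width: 0.556
dp [ 1.2 -0.9 96.9] roll 0.0 | pos [484.  124.4 129.2] yaw -8.5 tilt [ 8.e-04 -0.e+00 -1.e+00] t 8.28 w 0.556 F [ 1.2 -0.1 -2.2] j [ 0.02  0.4   1.73 -0.    1.01  1.74]
```

```bash
python3 -m crank '[{"dp":[0.5,0,40],"roll":0,"gripper":255},{"dp":[0.5,0,75],"roll":0,"gripper":255},{"dp":[0.5,0,97],"roll":0,"gripper":255},{"dp":[0.5,20,97],"roll":0,"gripper":255},{"dp":[0.5,50,97],"roll":0,"gripper":255},{"dp":[0.5,60,97],"roll":0,"gripper":255},{"dp":[0.5,62,97],"roll":0,"gripper":255},{"dp":[0.5,62,97],"roll":0,"gripper":255}]'
python3 - <<'E'
from h import *
go(469.3,28.6,52,-8.4)
p=eyes.capture('side');save(p,'s6.png',(360,200,480,290),6.6)
p=eyes.capture('top');save(p,'t6.png',(340,240,440,340),6)
E
```

```text
time_s: 8.95
eef_pos: [469.6, 30.4, 66.7]
ee_rot: [-0.052, 0.052, 0.705, -0.705]
force: [-0.2, -0.4, -0.5]
grip_width: 0.556
dp [ 0.  14.7  1.8] roll -0.001 | pos [469.6  30.4  66.7] yaw -8.5 tilt [-5.e-04  1.e-04 -1.e+00] t 8.95 w 0.556 F [-0.2 -0.4 -0.5] j [-0.19  0.45  1.87  0.    0.83  1.53]
```

View pics/s6.png

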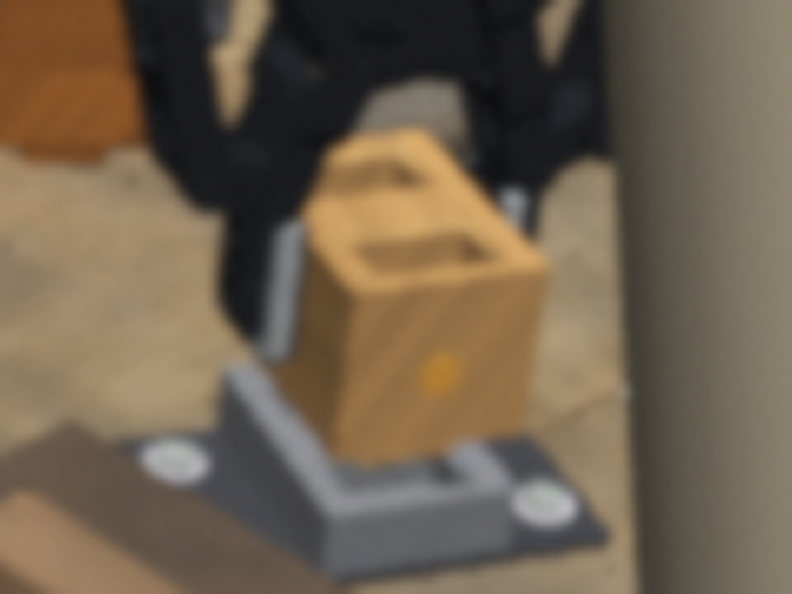

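Run:
```python
from h import *
p=eyes.capture('side')
f=lambda u,z:atz(p,np.array(u)/6.6+[360,200]-.42,z)[:2]
a,b=f((338,460),37.6),f((528,437),37.6);c,d=f((328,515),22),f((510,487),22)
print(a,b,c,d,'mid riser',(a+b)/2,'foot',(c+d)/2,'widths',np.linalg.norm(a-b),np.linalg.norm(c-d))
r=np.radians(-8.4);A=np.array([np.cos(r),np.sin(r)]);B=np.array([-A[1],A[0]])
e=(a+b-c-d)/2;print('riser-foot local',e@A,e@B)
```

```text
[438.49326851  58.80027335] [429.70716065  12.50262924] [439.13145624  59.05347831] [432.46464147  13.03909881] mid riser [434.10021458  35.6514513 ] foot [435.79804885  36.04628856] widths 47.12395931035901 46.494833475932076
riser-foot local -1.6219414455191603 -0.6386263561030464
```

```bash
python3 -m crank '[{"dp":[-0.5,0,0.6],"roll":0,"gripper":255},{"dp":[-0.5,3,0.6],"roll":0,"gripper":255},{"dp":[-0.5,6,0.6],"roll":0,"gripper":255},{"dp":[-0.5,9,0.6],"roll":0,"gripper":255},{"dp":[-0.5,11,0.6],"roll":0,"gripper":255},{"dp":[-0.5,13,0.6],"roll":0,"gripper":255},{"dp":[-0.5,13,0.6],"roll":0,"gripper":255}]'; python3 -c "
from h import *
go(470,29.8,51)"
```

```text
time_s: 9.68
eef_pos: [469.7, 29.5, 52.8]
ee_rot: [-0.053, 0.052, 0.705, -0.705]
force: [-0.5, -0.2, -1.3]
grip_width: 0.557
dp [-0.3  1.8 -0.3] roll 0 | pos [469.7  29.5  52.8] yaw -8.5 tilt [-8.e-04  2.e-04 -1.e+00] t 9.68 w 0.557 F [-0.5 -0.2 -1.3] j [-0.19  0.47  1.87  0.    0.8   1.53]
```

```bash
python3 -m crank '[{"dp":[0,2,0],"roll":0,"gripper":255},{"dp":[0,2.5,0],"roll":0,"gripper":255},{"dp":[0,2.5,0],"roll":0,"gripper":0},{"dp":[0,2.5,0],"roll":0,"gripper":0},{"dp":[0,2.5,0],"roll":0,"gripper":0},{"dp":[0,2.5,0],"roll":0,"gripper":0},{"dp":[0,2.5,0],"roll":0,"gripper":0},{"dp":[0,-35,0],"roll":0,"gripper":0},{"dp":[0,-75,0],"roll":0,"gripper":0},{"dp":[0,-90,0],"roll":0,"gripper":0}]'; python3 -c "
from h import *
go(627.2,223.2,140,-8)"
```

```text
time_s: 10.52
eef_pos: [471.3, 29.3, 147.5]
ee_rot: [0.05, -0.054, -0.705, 0.705]
force: [0.9, 0.7, 0.6]
grip_width: 1.001
dp [-125.5    8.2 -214.7] roll -0.008 | pos [471.3  29.3 147.5] yaw -8.5 tilt [ 0.0056 -0.001  -1.    ] t 10.52 w 1.001 F [0.9 0.7 0.6] j [-0.19  0.31  1.8   0.    1.02  1.53]
```

```bash
python3 -m crank '[{"dp":[-30,5,-52],"roll":0,"gripper":0},{"dp":[-50,5,-86],"roll":0,"gripper":0},{"dp":[-70,5,-119],"roll":0,"gripper":0},{"dp":[-90,5,-153],"roll":0,"gripper":0},{"dp":[-110,5,-188],"roll":0,"gripper":0},{"dp":[-126,5,-215],"roll":0,"gripper":0},{"dp":[-126,5,-215],"roll":0,"gripper":0},{"dp":[-126,5,-215],"roll":0,"gripper":0}]'
python3 - <<'E'
from h import *
p=eyes.capture('top');im=p['color'][:,:,::-1]
a=cv2.resize(im[250:350,340:440],None,fx=4,fy=4,interpolation=2);b=cv2.resize(im[230:330,170:270],None,fx=4,fy=4,interpolation=2)
cv2.imwrite('pics/t7.png',np.hstack([a,b]))
go(628,223.5,44,-8)
E
```

```text
time_s: 11.18
eef_pos: [626.4, 224.9, 136.9]
ee_rot: [0.052, -0.051, -0.705, 0.705]
force: [0.5, -0.6, -1.0]
grip_width: 0.999
dp [-2.2 93.4 -0.2] roll -0.008 | pos [625.9 223.6 137.4] yaw -8.4 tilt [-1.5e-03 -5.0e-04 -1.0e+00] t 11.23 w 0.999 F [ 0.1  0.2 -0.2] j [ 0.17  0.72  1.17 -0.    1.26  1.89]
```

View pics/t7.png

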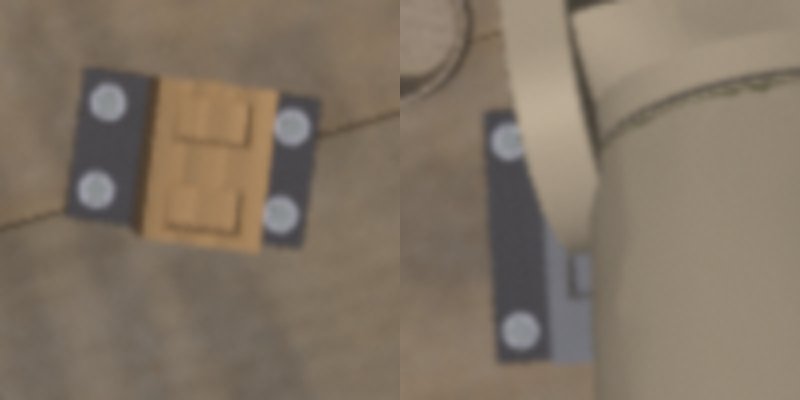

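```bash
python3 -m crank '[{"dp":[-2.2,40,0],"roll":-0.008,"gripper":0},{"dp":[-2.2,80,0],"roll":-0.008,"gripper":0},{"dp":[-2.2,93,0],"roll":-0.008,"gripper":0},{"dp":[-2.2,93,0],"roll":-0.008,"gripper":255},{"dp":[-2.2,93,0],"roll":-0.008,"gripper":255},{"dp":[-2.2,93,0],"roll":-0.008,"gripper":255},{"dp":[-2.2,93,0],"roll":-0.008,"gripper":255},{"dp":[-2.2,93,0],"roll":-0.008,"gripper":255},{"dp":[-2.2,93,0],"roll":-0.008,"gripper":255},{"dp":[-2.2,93,0],"roll":-0.008,"gripper":255}]'; python3 -c "
from h import *
go(477,316,130,2.3)"
```

```text
time_s: 12.07
eef_pos: [629.8, 223.2, 48.4]
ee_rot: [-0.048, 0.051, 0.706, -0.705]
force: [-0.4, -2.1, 7.3]
grip_width: 0.555
dp [163.9 -82.3 -70.6] roll -0.18 | pos [629.8 223.2  48.4] yaw -8.0 tilt [ 4.8e-03  4.0e-04 -1.0e+00] t 12.07 w 0.555 F [-0.4 -2.1  7.3] j [ 0.17  0.82  1.23 -0.    1.09  1.88]
```

```bash
python3 -m crank '[{"dp":[0,-8,0],"roll":0,"gripper":255},{"dp":[0,-16,0],"roll":0,"gripper":255},{"dp":[0,-45,0],"roll":0,"gripper":255},{"dp":[0,-82,0],"roll":0,"gripper":255},{"dp":[30,-82,-13],"roll":-0.05,"gripper":255},{"dp":[65,-82,-28],"roll":-0.12,"gripper":255},{"dp":[100,-82,-43],"roll":-0.18,"gripper":255},{"dp":[135,-82,-58],"roll":-0.18,"gripper":255},{"dp":[162,-82,-70],"roll":-0.18,"gripper":255},{"dp":[162,-82,-70],"roll":-0.18,"gripper":255}]'; python3 -c "
from h import *
go(479,316,70,2.3)"
```

```text
time_s: 12.9
eef_pos: [473.4, 317.9, 128.4]
ee_rot: [0.015, -0.016, 0.707, -0.707]
force: [-0.7, 0.5, -1.8]
grip_width: 0.556
dp [-5.6 58.4  2.2] roll 0.004 | pos [473.4 317.9 128.4] yaw 2.5 tilt [-1.7e-03  6.0e-04 -1.0e+00] t 12.9 w 0.556 F [-0.7  0.5 -1.8] j [0.39 0.53 1.51 0.   1.09 1.91]
```

```bash
python3 -m crank '[{"dp":[-4,0,1.5],"roll":0.004,"gripper":255},{"dp":[-4,30,1.5],"roll":0.004,"gripper":255},{"dp":[-4,50,1.5],"roll":0.004,"gripper":255},{"dp":[-4,56,1.5],"roll":0.004,"gripper":255},{"dp":[-4,56,1.5],"roll":0.004,"gripper":255},{"dp":[-4,56,1.5],"roll":0.004,"gripper":255}]'
python3 - <<'E'
from h import *
go(479,316,70,2.3)
p=eyes.capture('side');save(p,'s8.png',(170,230,290,350),5)
E
```

```text
time_s: 13.4
eef_pos: [483.0, 313.6, 72.3]
ee_rot: [0.013, -0.012, 0.707, -0.707]
force: [0.1, 1.0, -1.6]
grip_width: 0.559
dp [ 3.9  2.3 -2.5] roll -0.005 | pos [483.  313.6  72.3] yaw 2.0 tilt [ 1.2e-03  4.0e-04 -1.0e+00] t 13.4 w 0.559 F [ 0.1  1.  -1.6] j [ 0.37  0.62  1.54 -0.    0.98  1.91]
```

View pics/s8.png

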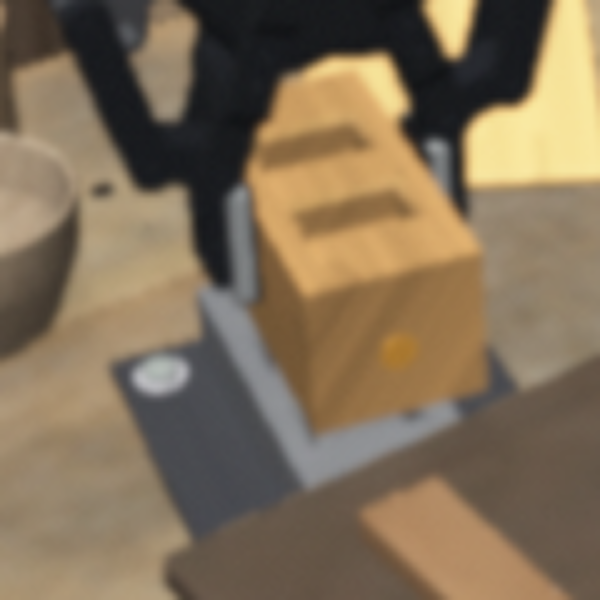

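Run:
```python
from h import *
p=eyes.capture('side')
f=lambda u,z:atz(p,np.array(u)/5+[170,230]-.4,z)[:2]
a,a2=f((315,437),39.9),f((487,388),39.9);c,d=f((205,293),22),f((305,490),22)
print(a,a2,np.linalg.norm(a-a2),c,d,np.linalg.norm(c-d))
r=np.radians(2.3);A=np.array([np.cos(r),np.sin(r)]);B=np.array([-A[1],A[0]])
print('riser left', a@B,'foot left',c@B,d@B,'riser near x',a@A,a2@A,'foot near x',d@A)
go(479,316,70,2.3)
```

```text
[429.09811528 337.61775406] [431.56037691 289.44480726] 48.23583248998624 [526.37279821 343.1318652 ] [430.56563043 341.0376887 ] 95.83005256091376
riser left 320.125291007983 foot left 321.73115256196263 323.48357651909225 riser near x 442.3016373993638 442.82864871799444 foot near x 443.90521841967166
dp [ 3.9  2.8 -2.2] roll -0.005 | pos [483.  313.9  72.8] yaw 2.0 tilt [ 0.0025  0.001  -1.    ] t 13.5 w 0.556 F [ 0.4  0.9 -1.8] j [ 0.37  0.62  1.54 -0.    0.98  1.91]
```

```bash
python3 -m crank '[{"dp":[4.2,0,-2.3],"roll":-0.005,"gripper":255},{"dp":[4.2,0,-2.3],"roll":-0.005,"gripper":255},{"dp":[4.2,0,-2.3],"roll":-0.005,"gripper":255}]'
python3 - <<'E'
from h import *
go(478.7,316.1,70,2.3)
p=eyes.capture('top')
for n in('long_riser_mid','long_foot'):
    for d in models.spot_point(p,n)[:2]: print(n,np.round(d['centre'],1),round(d['confidence'],2))
save(p,'t9.png',(170,220,290,320),6)
E
```

```text
time_s: 13.75
eef_pos: [477.6, 316.3, 71.9]
ee_rot: [0.015, -0.014, 0.707, -0.707]
force: [-0.6, -0.9, -3.0]
grip_width: 0.553
dp [-1.1  1.9  0.2] roll 0.001 | pos [477.6 316.3  71.9] yaw 2.4 tilt [ 8.e-04  3.e-04 -1.e+00] t 13.75 w 0.553 F [-0.6 -0.9 -3. ] j [0.38 0.61 1.55 0.   0.98 1.91]
long_riser_mid [328.  237.7] 0.4
```

View pics/t9.png

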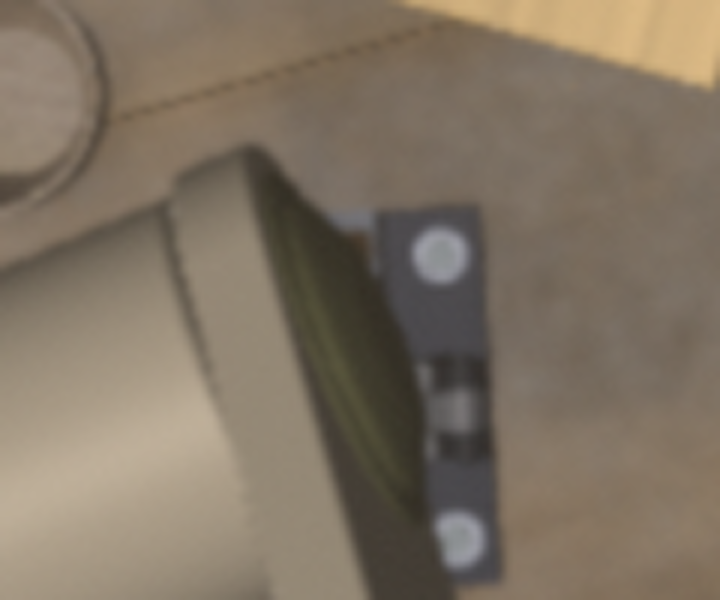

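```bash
python3 -m crank '[{"dp":[-1.3,4,0.2],"roll":0.001,"gripper":255},{"dp":[-1.3,7,0.2],"roll":0.001,"gripper":255},{"dp":[-1.3,10,0.2],"roll":0.001,"gripper":255},{"dp":[-1.3,13,0.2],"roll":0.001,"gripper":255},{"dp":[-1.3,15,0.2],"roll":0.001,"gripper":255},{"dp":[-1.3,16,0.2],"roll":0.001,"gripper":255},{"dp":[-1.3,16,0.2],"roll":0.001,"gripper":255}]'; python3 -c "
from h import *
go(478.7,316.1,54)"
```

```text
time_s: 14.48
eef_pos: [478.8, 315.8, 55.0]
ee_rot: [-0.014, 0.014, -0.707, 0.707]
force: [0.3, -0.6, -2.3]
grip_width: 0.555
dp [ 0.1  1.  -0.3] roll 0 | pos [478.8 315.8  55. ] yaw 2.3 tilt [-4.e-04 -2.e-04 -1.e+00] t 14.48 w 0.555 F [ 0.3 -0.6 -2.3] j [0.38 0.64 1.56 0.   0.94 1.91]
```

```bash
python3 -m crank '[{"dp":[0,1.5,0],"roll":0,"gripper":255},{"dp":[0,2,0],"roll":0,"gripper":255},{"dp":[0,2,0],"roll":0,"gripper":0},{"dp":[0,2,0],"roll":0,"gripper":0},{"dp":[0,2,0],"roll":0,"gripper":0},{"dp":[0,2,0],"roll":0,"gripper":0},{"dp":[0,2,0],"roll":0,"gripper":0},{"dp":[0,-35,0],"roll":0,"gripper":0},{"dp":[0,-75,0],"roll":0,"gripper":0},{"dp":[0,-105,0],"roll":0,"gripper":0}]'; python3 -c "
from h import *
go(662,4.3,150,-22)"
```

```text
time_s: 15.32
eef_pos: [479.2, 316.0, 162.9]
ee_rot: [0.015, -0.014, 0.707, -0.707]
force: [0.7, 0.1, 0.5]
grip_width: 1.0
dp [-170.2   13.   318.7] roll 0.424 | pos [479.2 316.  162.9] yaw 2.3 tilt [ 1.6e-03  7.0e-04 -1.0e+00] t 15.32 w 1.0 F [0.7 0.1 0.5] j [0.38 0.5  1.47 0.   1.17 1.91]
```

Run:
```python
from h import *
p=eyes.capture('top');save(p,'t10.png',(370,130,470,220),7)
p=eyes.capture('side')
print([(d['extent'],d['confidence']) for d in models.spot_in(p,'saddle_mid')[:1]])
```

```text
[([370.2, 202.9, 29.5, 47.1], 0.89)]
```

View pics/t10.png

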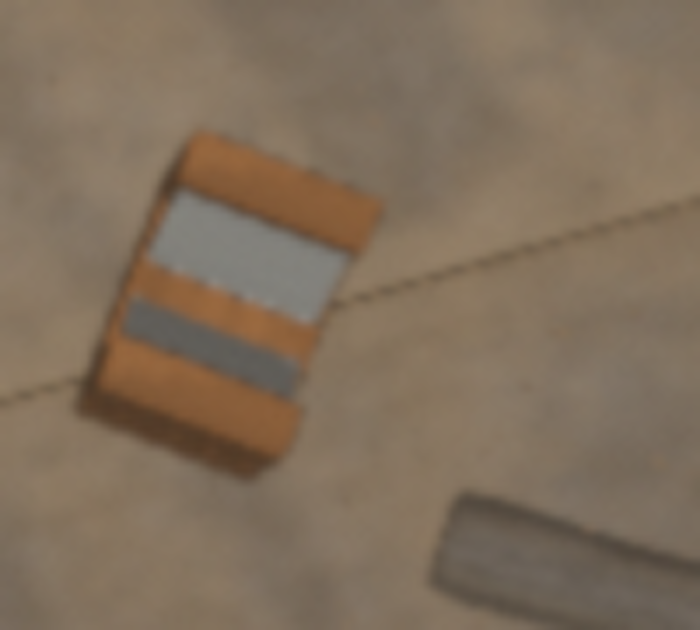

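Run:
```python
from h import *
p=eyes.capture('top')
fit(p,'saddle',[(200,132),(385,205),(282,462),(98,388)],65,66,48,[662,4,-.4],(370,130),7)
print(atz(p,np.array([435,580])/7+[370,130],10),atz(p,np.array([465,492])/7+[370,130],10))
go(660,8,140,-22)
```

```text
saddle [661.3   5.3] -23.2 rms px 0.36
[597.30180876 -49.68527555  10.        ] [618.96490844 -57.77846924  10.        ]
dp [-168.7   20.5  314.8] roll 0.424 | pos [478.9 315.9 160.4] yaw 2.3 tilt [ 7.e-04  3.e-04 -1.e+00] t 15.52 w 1.0 F [-0.7  1.  -0.2] j [0.38 0.5  1.47 0.   1.17 1.91]
```

```bash
python3 -m crank '[{"dp":[-17,10,30],"roll":0.1,"gripper":30},{"dp":[-35,10,64],"roll":0.2,"gripper":30},{"dp":[-53,10,98],"roll":0.3,"gripper":30},{"dp":[-71,10,132],"roll":0.4,"gripper":30},{"dp":[-89,10,166],"roll":0.445,"gripper":30},{"dp":[-107,10,200],"roll":0.445,"gripper":30},{"dp":[-125,10,234],"roll":0.445,"gripper":30},{"dp":[-143,10,268],"roll":0.445,"gripper":30},{"dp":[-161,15,300],"roll":0.445,"gripper":30},{"dp":[-171,20,318],"roll":0.445,"gripper":30}]'
python3 - <<'E'
from h import *
go(662.5,4.7,28,-23.2)
E
```

```text
time_s: 16.35
eef_pos: [663.2, 1.2, 138.0]
ee_rot: [0.144, -0.142, -0.692, 0.693]
force: [-0.2, 0.0, -0.1]
grip_width: 0.881
dp [  1.8 110.   -3.1] roll -0.003 | pos [663.2   1.2 138. ] yaw -23.4 tilt [-2.1e-03 -2.0e-04 -1.0e+00] t 16.35 w 0.881 F [-0.2  0.  -0.1] j [-0.17  0.72  1.17 -0.    1.26  1.8 ]
```

```bash
python3 -m crank '[{"dp":[1.2,30,-2],"roll":0,"gripper":30},{"dp":[1.2,55,-2],"roll":0,"gripper":30},{"dp":[1.2,55,-2],"roll":0,"gripper":30},{"dp":[1.2,55,-2],"roll":0,"gripper":30}]'
python3 - <<'E'
from h import *
go(662.5,4.7,29,-23.2)
E
```

```text
time_s: 16.68
eef_pos: [661.1, 7.4, 83.3]
ee_rot: [0.144, -0.141, -0.693, 0.693]
force: [1.1, 0.8, -0.7]
grip_width: 0.882
dp [-2.6 54.3  1.8] roll -0.0 | pos [661.1   7.4  83.3] yaw -23.2 tilt [-4.6e-03  8.0e-04 -1.0e+00] t 16.68 w 0.882 F [ 1.1  0.8 -0.7] j [-0.17  0.77  1.22 -0.    1.15  1.81]
```

```bash
python3 -m crank '[{"dp":[-2,25,1.3],"roll":0,"gripper":30},{"dp":[-2,45,1.3],"roll":0,"gripper":30},{"dp":[-2,54,1.3],"roll":0,"gripper":30},{"dp":[-2,54,1.3],"roll":0,"gripper":30},{"dp":[-2,54,1.3],"roll":0,"gripper":255},{"dp":[-2,54,1.3],"roll":0,"gripper":255},{"dp":[-2,54,1.3],"roll":0,"gripper":255},{"dp":[-2,54,1.3],"roll":0,"gripper":255},{"dp":[-2,54,1.3],"roll":0,"gripper":255},{"dp":[-2,54,1.3],"roll":0,"gripper":255}]'
python3 - <<'E'
from h import *
go(479,316,170,2.3)
p=eyes.capture('side')
p=eyes.capture('top')
im=p['color'][:,:,::-1];a=cv2.resize(im[230:330,170:270],None,fx=6,fy=6,interpolation=2);cv2.imwrite('pics/t11.png',a)
E
```

```text
time_s: 17.52
eef_pos: [664.4, 5.2, 33.4]
ee_rot: [-0.141, 0.143, 0.693, -0.693]
force: [-0.6, 0.7, 7.8]
grip_width: 0.552
dp [ 292.5 -137.3 -212.7] roll -0.445 | pos [664.4   5.2  33.4] yaw -23.2 tilt [ 3.2e-03 -4.0e-04 -1.0e+00] t 17.52 w 0.552 F [-0.6  0.7  7.8] j [-0.17  0.84  1.25  0.    1.06  1.81]
```

View pics/t11.png

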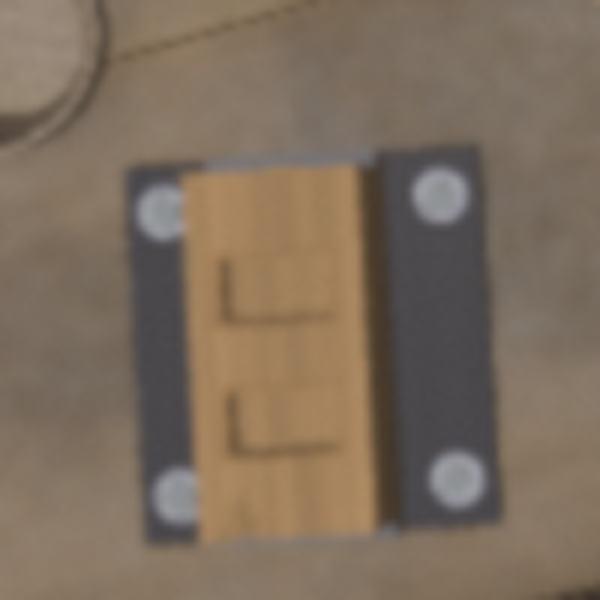

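```bash
python3 - <<'E'
from h import *
p=eyes.capture('top')
fit(p,'long',[(184,173),(360,165),(377,531),(201,540)],67,100,48,[476,316,0],(170,230),6)
fit(p,'lfoot',[(128,165),(480,147),(499,523),(147,543)],5,110,104,[476,316,0],(170,230),6)
E
python3 -m crank '[{"dp":[0,-8,0],"roll":0,"gripper":255},{"dp":[0,-20,0],"roll":0,"gripper":255},{"dp":[0,-50,0],"roll":0,"gripper":255},{"dp":[0,-90,0],"roll":0,"gripper":255},{"dp":[0,-125,0],"roll":0,"gripper":255},{"dp":[20,-137,-15],"roll":-0.1,"gripper":255},{"dp":[50,-137,-36],"roll":-0.2,"gripper":255},{"dp":[80,-137,-58],"roll":-0.3,"gripper":255},{"dp":[112,-137,-81],"roll":-0.4,"gripper":255},{"dp":[144,-137,-105],"roll":-0.445,"gripper":255}]'
python3 - <<'E'
from h import *
go(479,316,170,2.3)
E
```

```text
long [477.3 315.7] 1.8 rms px 0.15
lfoot [476.6 317. ] 2.0 rms px 0.43
time_s: 18.5
eef_pos: [571.3, 159.6, 169.6]
ee_rot: [0.016, -0.015, 0.707, -0.707]
force: [0.9, 0.3, -1.3]
grip_width: 0.554
dp [  85.3   -0.5 -160.3] roll 0.004 | pos [571.3 159.6 169.6] yaw 2.5 tilt [ 1.1e-03  1.0e-04 -1.0e+00] t 18.5 w 0.554 F [ 0.9  0.3 -1.3] j [0.08 0.53 1.4  0.   1.21 1.6 ]
```

```bash
python3 -m crank '[{"dp":[20,0,-38],"roll":0.006,"gripper":255},{"dp":[40,0,-75],"roll":0.006,"gripper":255},{"dp":[60,0,-113],"roll":0.006,"gripper":255},{"dp":[78,0,-147],"roll":0.006,"gripper":255},{"dp":[84.5,0,-160],"roll":0.006,"gripper":255},{"dp":[84.5,25,-160],"roll":0.006,"gripper":255},{"dp":[84.5,50,-160],"roll":0.006,"gripper":255},{"dp":[84.5,62,-160],"roll":0.006,"gripper":255},{"dp":[84.5,62,-160],"roll":0.006,"gripper":255},{"dp":[84.5,62,-160],"roll":0.006,"gripper":255}]'
python3 - <<'E'
from h import *
go(480,315.8,106,2.1)
p=eyes.capture('side');save(p,'s12.png',(180,220,280,320),6)
E
```

```text
time_s: 19.33
eef_pos: [481.8, 315.1, 107.2]
ee_rot: [0.012, -0.012, 0.707, -0.707]
force: [0.2, -0.3, -1.0]
grip_width: 0.552
dp [ 1.8  1.2 -0.8] roll -0.003 | pos [481.8 315.1 107.2] yaw 1.9 tilt [ 3.e-04  1.e-04 -1.e+00] t 19.33 w 0.552 F [ 0.2 -0.3 -1. ] j [ 0.38  0.57  1.52 -0.    1.05  1.91]
```

View pics/s12.png

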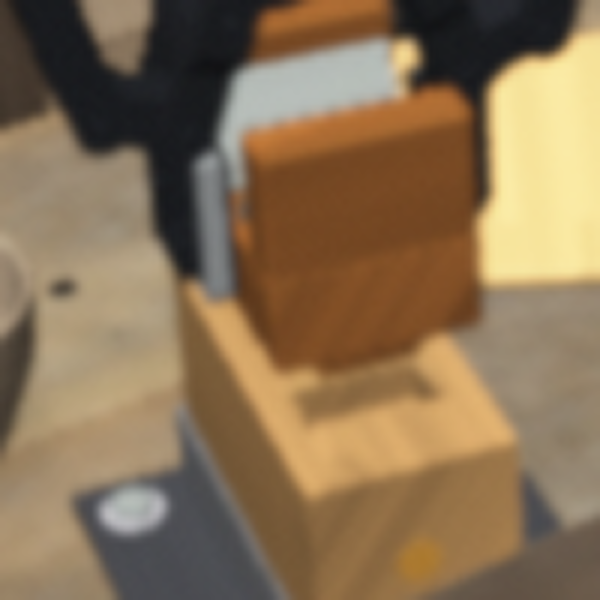

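Run:
```python
from h import *
p=eyes.capture('side')
f=lambda u,z:atz(p,np.array(u)/6+[180,220]-.42,z)[:2]
a,b=f((280,370),83.8),f((478,318),83.8);c,d=f((307,500),67),f((518,438),67)
print(np.linalg.norm(a-b),np.linalg.norm(c-d))
r=np.radians(2.1);A=np.array([np.cos(r),np.sin(r)]);B=np.array([-A[1],A[0]])
e=(a+b-c-d)/2;print('saddle-riser local',e@A-17,e@B)
go(480,315.8,106,2.1)
```

```text
45.65898215846154 48.54520219791879
saddle-riser local 6.93664139313406 -1.727299218367321
dp [ 2.4  2.  -0.7] roll -0.003 | pos [482.4 315.2 108.1] yaw 1.9 tilt [ 0.0024  0.001  -1.    ] t 19.43 w 0.553 F [ 0.2 -0.8 -1. ] j [0.38 0.57 1.51 0.   1.05 1.91]
```

```bash
python3 -m crank '[{"dp":[2.6,0,-1],"roll":-0.003,"gripper":255},{"dp":[2.6,0,-1],"roll":-0.003,"gripper":255},{"dp":[2.6,0,-1],"roll":-0.003,"gripper":255},{"dp":[2.6,0,-1],"roll":-0.003,"gripper":255}]'
python3 - <<'E'
from h import *
go(479.6,316.2,95,2.1)
E
```

```text
time_s: 19.77
eef_pos: [479.2, 316.0, 106.7]
ee_rot: [0.013, -0.013, 0.707, -0.707]
force: [0.1, -0.3, -1.6]
grip_width: 0.554
dp [-0.4 11.7 -0.2] roll 0.0 | pos [479.2 316.  106.7] yaw 2.1 tilt [ 5.e-04  2.e-04 -1.e+00] t 19.77 w 0.554 F [ 0.1 -0.3 -1.6] j [0.38 0.57 1.52 0.   1.05 1.91]
```

```bash
python3 -m crank '[{"dp":[-0.4,3,-0.2],"roll":0,"gripper":255},{"dp":[-0.4,6,-0.2],"roll":0,"gripper":255},{"dp":[-0.4,8,-0.2],"roll":0,"gripper":255},{"dp":[-0.4,10,-0.2],"roll":0,"gripper":255},{"dp":[-0.4,12,-0.2],"roll":0,"gripper":255},{"dp":[-0.4,12,-0.2],"roll":0,"gripper":255},{"dp":[-0.4,12,-0.2],"roll":0,"gripper":255}]'
python3 - <<'E'
from h import *
go(479.6,316.2,90,2.1)
E
```

```text
time_s: 20.35
eef_pos: [479.4, 316.1, 94.2]
ee_rot: [-0.013, 0.013, -0.707, 0.707]
force: [1.1, -0.3, -2.0]
grip_width: 0.555
dp [-0.2  4.2 -0.1] roll 0.0 | pos [479.4 316.1  94.2] yaw 2.1 tilt [-2.e-04 -1.e-04 -1.e+00] t 20.35 w 0.555 F [ 1.1 -0.3 -2. ] j [0.38 0.59 1.53 0.   1.03 1.91]
```

```bash
python3 -m crank '[{"dp":[0,2,0],"roll":0,"gripper":255},{"dp":[0,3.5,0],"roll":0,"gripper":255},{"dp":[0,3.8,0],"roll":0,"gripper":0},{"dp":[0,3.8,0],"roll":0,"gripper":0},{"dp":[0,3.8,0],"roll":0,"gripper":0},{"dp":[0,3.8,0],"roll":0,"gripper":0},{"dp":[0,3.8,0],"roll":0,"gripper":0},{"dp":[0,-35,0],"roll":0,"gripper":0},{"dp":[0,-75,0],"roll":0,"gripper":0},{"dp":[0,-115,0],"roll":0,"gripper":0}]'; python3 -m crank '[{"dp":[0,-20,35],"roll":0,"gripper":0},{"dp":[0,-20,70],"roll":0,"gripper":0},{"dp":[0,-20,105],"roll":0,"gripper":0},{"dp":[0,-20,140],"roll":0,"gripper":0},{"dp":[0,-20,170],"roll":0,"gripper":0},{"dp":[0,-20,170],"roll":0,"gripper":0},{"dp":[0,-20,170],"roll":0,"gripper":0}]'
python3 - <<'E'
from h import *
go(0,0,0)
p=eyes.capture('side');q=eyes.capture('top')
a=cv2.resize(p['color'][200:340,180:460,::-1],None,fx=2.8,fy=2.8,interpolation=2)
b=cv2.resize(q['color'][200:270+40,180:460-80,::-1],None,fx=3.92/2*1,fy=3.92/2,interpolation=2)
b=cv2.copyMakeBorder(b,0,0,0,a.shape[1]-b.shape[1],cv2.BORDER_CONSTANT)
cv2.imwrite('pics/f.png',np.vstack([a,b])[:600])
for im,z in((p,'side'),(q,'top')):
  for n,h in(('long_riser_mid',44.5),('short_riser_mid',44.5),('saddle_mid',79.5),('round_blank_mid',25)):
    for d in models.spot_point(im,n)[:1]: print(z,n,round(d['confidence'],2),atz(im,d['centre'],h).round(1))
E
```

```text
time_s: 21.18
eef_pos: [479.0, 316.0, 210.7]
ee_rot: [-0.013, 0.013, -0.707, 0.707]
force: [1.1, 0.2, -0.4]
grip_width: 1.001
time_s: 21.77
eef_pos: [485.9, 145.2, 229.6]
ee_rot: [0.012, -0.012, 0.707, -0.707]
force: [-0.4, -0.2, 0.1]
grip_width: 0.996
dp [490.6 229.4 128.5] roll 0 | pos [485.9 145.2 229.6] yaw 2.0 tilt [ 4.e-04  1.e-04 -1.e+00] t 21.77 w 0.996 F [-0.4 -0.2  0.1] j [0.06 0.29 1.59 0.   1.26 1.6 ]
side long_riser_mid 0.68 [476.8 315.8  44.5]
side short_riser_mid 0.8 [467.3  34.7  44.5]
side saddle_mid 0.96 [478.8 312.8  79.5]
side round_blank_mid 0.8 [566.8 134.9  25. ]
top long_riser_mid 0.96 [480.7 315.8  44.5]
top short_riser_mid 0.88 [470.3  33.1  44.5]
top saddle_mid 0.68 [477.5 322.8  79.5]
top round_blank_mid 0.79 [562.9 132.6  25. ]
```

View pics/f.png

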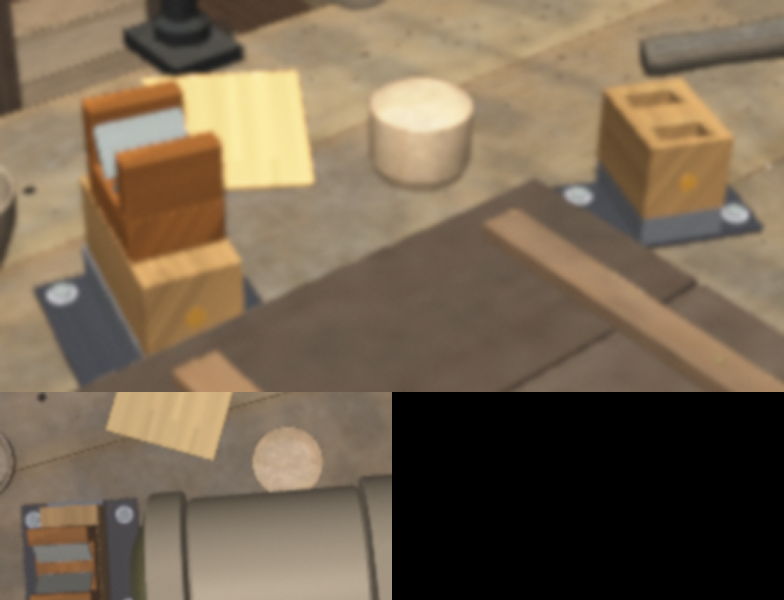

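Both risers and the saddle sit flat with no gap, and the blank is where it was. I'm handing the job in.

```bash
python3 -c "
from rig import ctrl
print(ctrl.finish_job())"
```

```text
the job is handed in; nothing more can be done
None
```

The swap is done and handed in at about 22 s, well under the 112 s limit. I parked the long riser on the plywood board, moved the short riser to the short foot, then set the long riser on the long foot and the saddle on top of it.

**Seating:** All three parts went down with no contact force until the lugs were inside the notches. The last pictures show them sitting flat with no visible gap. The round blank is within about 4 mm of where it first measured, which is within camera error. The gripper was open and clear of everything at the end, and the wrist force readings I saw stayed below 10 N.

**Checks that disagreed:** The networks' final saddle point differed by 10 mm in y between the two cameras (312.8 side, 322.8 top). The short riser read 33–35 mm in y against my 29 mm for its foot. I put both down to network error, because the pictures show the parts seated. While I was lining up, the side camera also put x about 4 mm off the top view, so I went by the top view and the gripper's own position.

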